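# Fit the battery pack: tongue under the lip, push the spring back, swing down

## Task

Fit the battery pack into the battery dock on the back of the analyser: with its heel raised, slide the tongue under the metal retaining lip and push the sprung contacts back by feel until the heel can swing down past the keeper at the other end, lay it flat in the bay, then ease off so that the spring slides its heel back under the keeper, and let go. Do it gently, never forcing the pack against the dock, and leave the other things on the bench where they are.

Things in the scene. Friction and masses are not known exactly. Their poses are not given: they have to be found in the camera images.
- pack: dark battery pack, 0.26-0.41 kg, lying upright on the bench. Origin: centre of the underside of its block; +x to the toe end, z up. Block x -56..50 mm up to z 14, x -50..50 mm above, up to z 34 (pale label on top, four ribs near the heel). Flat sides at y +-26 mm are the grip; grip above z 17 mm, or the fingers meet the dock's walls when the pack is in the bay
- analyser: fixed instrument lying on its face; pale case, dark corners, 236 x 168 x 50 mm. Origin: centre of its underside; z up. On its back is bolted a grey battery dock, its walls 64 mm above the bench, y +-36 mm; bay open on top, 14 mm deep, y +-27.5 mm. Its screws are in slots: it sits firmly but up to 6 mm either way along x. Find that by feel; it is not measured
- bay (a point): nominal centre of the dock's flat bay floor: (0, 0, 50) mm in the analyser's frame, axes alike; y and z true, x up to 6 mm off. Fitted, the pack's origin is at the true bay centre, aligned, toe to +x, heel end against the heel wall (56 mm from bay centre, top 15.5 mm above the floor), held there by the contact bar
- toe (a point): tip of the pack's flat tongue, at its underside: (70, 0, 0) mm in the pack's frame. The tongue is x 50..70 mm, 36 mm wide, z 0..5 mm
- heel (a point): lower edge of the pack's heel end: (-56, 0, 0) mm in the pack's frame. Above it, at z 14 mm, is the ledge x -56..-50 mm that goes under the heel keeper
- lip (a point): nominal lower edge of the steel retaining lip at the bay's +x end: 60.5 mm from bay centre, 9.5 mm above the floor (top 14), x up to 6 mm off. Under it a sprung contact bar meets the tongue's tip at 68 mm from bay centre and gives 8.5 mm: 1.5 N at first, 4.5 N fitted, 14 N at its rigid end. The tongue goes in with the heel raised 10 to 13 degrees, toe on the floor
- keeper (a point): nominal lower edge of the fixed steel heel keeper over the bay's -x end: 52.5 mm from bay centre, 15.5 mm above the floor (top 18.5), x up to 6 mm off. The heel passes down in front of it only while the tongue holds the bar back by 6 to 8.5 mm (10.5 to 14 N); once flat and eased off, the bar slides the pack about 4 to 6 mm back, ledge under keeper
- screwdriver: screwdriver, 190 mm, lying roughly along x; bystander; origin at its middle underside
- caliper: digital caliper, 220 mm, lying roughly along x; bystander; origin near its middle
- disc: round aluminium disc, 110 mm diameter, 10 mm high; bystander; origin at the centre of its underside
Mind the look-alikes: they are no part of the job. Leave any brown, red or turquoise look-alike of the pack alone.

How it is judged (in metres and radians):
On the way:
1. the tongue is down in the bay at the retaining lip, with the heel still raised (pack tilted 5 degrees or more) (x of toe in the frame of analyser between 0.056 and 0.085 m and y of toe in the frame of analyser between -0.008 and 0.008 m and z of toe in the frame of analyser between 0.046 and 0.0555 m and angle between pack's own z axis and vertical between 0.09 and 0.6 rad), for 0.2 s.
At the end, for the whole second after the job is handed in: the pack lies flat in the bay at rest, both ends within 2.5 mm of the bay floor and tilted less than 0.05 rad, its tongue under the lip (tip 62 to 78 mm along x from the analyser's origin, within 5 mm sideways); the bay is so short that the contact bar then holds its ledge under the keeper (x of toe in the frame of analyser between 0.062 and 0.078 m and y of toe in the frame of analyser between -0.005 and 0.005 m and z of toe in the frame of analyser between 0.047 and 0.0525 m and y of heel in the frame of analyser between -0.005 and 0.005 m and z of heel in the frame of analyser between 0.047 and 0.0525 m and angle between pack's own z axis and vertical below 0.05 rad and linear speed of pack below 0.01 m/s); the robot touches nothing.
It fails at once if the pack is forced against the analyser or its dock (more than 35 N between them in all) (contact force between pack and analyser above 35 N).
It fails at once if the screwdriver, caliper or disc is pushed out of its place (more than 15 mm) (distance of any of screwdriver, caliper, disc from where it was at the start of the episode above 0.015 m).
It also fails if it takes over 72 s, if anything falls off the work surface, if the arm or the gripper's body presses on something with over 40 N, if the wrist force passes 120 N, or if a joint passes its speed limit or range.

## Robot

A 6-joint arm with a two-finger parallel gripper is mounted at the origin on the work surface. World frame = base frame: x ahead of the robot, y to its left, z up, the work surface at z = 0. Lengths are in m, angles in degrees, forces in N, time in s.
With the tool pointing down it reaches from about 0.35 to 0.875 m from the base axis. Payload 4.2 kg.
Tool frame: the origin (TCP) lies midway between the tips of the shut fingers; the grasp point (between the pads) lies 19 mm behind it; z points along the fingers, y is the line along which they close (so a half turn about z gives the same grasp; the last joint's range is limited). The gripper opens to 87 mm and grips with 3 to 60 N. Pads are 19 mm wide; open, the fingers measure 117 mm over their backs; the gripper's body (75 mm by 190 mm) begins 51 mm behind the grasp point.
Start: joints at [14.817, 22.042, 0.453, 0, -68.411, -14.817], TCP at [0.625, 0, 0.223] pointing down, gripper open.
Joint ranges: [-179.83, 179.83], [-69.29, 118.12], [-61.27, 80.66], [-181.25, 117.63], [-171.15, -9.14], [-177.46, 177.46]. Speed limits (degrees/s): [159.86, 159.86, 180, 180, 180, 180].

## Interface

Orientations are given as [roll, pitch, yaw] about the fixed x, y, z axes, in that order (R = Rz(yaw) Ry(pitch) Rx(roll)).
In Python, from workcell import env gives the robot as it stands. The module is installed in compiled form; this text tells all that it offers. Calls block until the motion is done:
- env.goto(position, orientation): joint-space move of the TCP to a pose.
- env.move_straight(position, rotation=None, rate=0.15, force_limit=None): straight line of the TCP; rotation=None keeps the orientation; rate is the mean speed in m/s. With force_limit (N) it stops when the force on the tool has changed by that much, and returns True; else False.
- env.set_joints(angles): joint-space move.
- env.gripper_to(opening, grasp_force=None): opening from 0.0 (shut) to 1.0 (fully open); grasp_force is the grip in N (None keeps the last); returns when the fingers have stopped.
- env.dwell(seconds).
- env.inverse_kinematics(position, orientation): joint angles nearest the present ones, or None.
- env.read_state(): the state.
- env.grab_frame(name): name is "scene" or "side" or "wrist"; returns a dict with "image" (400x640x3 uint8, blue, green, red), "fx", "fy", "cx", "cy" (pixels), "position" and "orientation" of the camera in the world. Camera axes: x right, y up, looking along -z (the intrinsics and any distortion apply to the point x, -y, -z); pixel columns grow to the right and rows downward; lengths in m; the calibration is good to about 2 mm. A picture is of the moment at which its call begins. There is no depth.
A pose or a line that the arm cannot do raises env.Unreachable and nothing moves.
- env.close_job(): hands the job in; it is judged then, once.
Trained networks look in a picture, given as the dict that the camera call returned (one of the last four; its "shot" number tells which), for a name from the list of things; names that differ only in an ending like _2 or _b are one class to them, and where a whole thing is asked for, a point or a joint stands for the part that bears it (a point fixed in the world has none). Each returns a list of dicts, best first, with "score" (0 to 1); they miss things now and then, are a little off and sometimes report something else, mostly with a low value. They report only what shows in the picture. A call takes as long as a camera call. They do not tell look-alikes from the thing itself.
- env.search_frame(picture, thing): "xyz" ([x, y, z] in m, in world coordinates, good to about 4 mm: the middle of the surface that is visible of it).
- env.trace(picture, thing): "mask" (400x640 bool, what is visible of it).
The state is a dict: "clock": time; "joint_positions": joint angles; "qvel": joint speeds; "joint_torque": joint torques, N m; "position": TCP position; "tool_rot": TCP orientation; "force": force on the tool from outside, world axes, zero at the start; "wrist_torque": the same for the moment, N m; "opening": opening from 0.0 (shut) to 1.0 (fully open); "finger_force": force on a finger pad.
Only numpy, scipy, OpenCV 4.12 (cv2) and the standard library are available. Lean on these libraries where they do the work, as an engineer would, in place of code of your own. Each camera call takes 0.05 s, during which the arm holds its last target. There are 200 camera calls.

## Working session

There is one attempt and no reset: what is moved stays moved. The work goes in short steps, each a Python script; the robot and the scene stay as the last script left them, time stands still between calls to the robot, and variables do not carry over. Pictures are saved under pics/ and viewed, at most 10 in all, crops included, and the job is handed in when it is done.

```bash
mkdir -p pics
python3 - <<'E'
from workcell import env
import cv2
for n in ("scene","side"):
    f=env.grab_frame(n); cv2.imwrite(f"pics/{n}0.png",f["image"])
    print(n,f["fx"],f["fy"],f["cx"],f["cy"],f["position"],f["orientation"],[k for k in f])
    for t in ("pack","analyser","screwdriver","caliper","disc"):
        for d in env.search_frame(f,t)[:4]: print(t,d["score"],d["xyz"])
print(env.read_state())
E
```

```text
scene 515.416402984667 515.416402984667 317.5774149045842 202.84042505135145 [ 1.35294686 -0.71899437  1.29525227] [41.4566202   0.30159081 49.94470789] ['image', 'fx', 'fy', 'cx', 'cy', 'position', 'orientation', 'shot']
pack 0.93 [0.4747, -0.0791, 0.0359]
pack 0.82 [0.3187, -0.2207, 0.0334]
pack 0.65 [0.4976, -0.2268, 0.035]
pack 0.59 [0.6719, -0.2549, 0.031]
analyser 0.96 [0.5804, 0.14, 0.047]
screwdriver 0.58 [0.5, -0.5313, 0.0192]
caliper 0.59 [0.5885, 0.3921, 0.0084]
caliper 0.48 [0.4967, -0.2282, 0.0347]
side 384.9640009364482 384.9640009364482 319.078795052854 193.8998766248668 [-0.08636102  0.82751318  0.63484122] [  62.33659365   -0.55940918 -144.20915514] ['image', 'fx', 'fy', 'cx', 'cy', 'position', 'orientation', 'shot']
pack 0.91 [0.4655, -0.2031, 0.0256]
pack 0.66 [0.4524, -0.0531, 0.0274]
pack 0.57 [0.2892, -0.1966, 0.0318]
pack 0.57 [0.6469, -0.2273, 0.0275]
screwdriver 0.45 [0.4894, -0.5281, 0.0219]
caliper 0.89 [0.5813, 0.4101, 0.0087]
disc 0.75 [0.7359, -0.0317, 0.006]
{'clock': 0.6, 'joint_positions': array([ 1.48176291e+01,  2.20398440e+01,  4.49818891e-01, -3.45937082e-04,
       -6.84112668e+01, -1.48158041e+01]), 'qvel': array([-0.07396246, -0.05353797,  0.10102115, -0.07061704,  0.03804094,
       -0.0428521 ]), 'joint_torque': array([ 3.30707253e-04, -3.90212703e+01,  1.87536031e+01,  4.22253907e+00,
        1.54466392e-02, -2.10646442e-05]), 'position': array([6.24954132e-01, 3.05201135e-05, 2.22549319e-01]), 'tool_rot': array([ 1.79998669e+02, -1.93855445e-05, -8.99983022e+01]), 'force': array([ 1.30256884, -0.13075117, -0.10674686]), 'wrist_torque': array([ 0.02767845, -0.01015671,  0.04704058]), 'finger_force': 0.0, 'opening': 0.9988412421871367}
```

View pics/scene0.png

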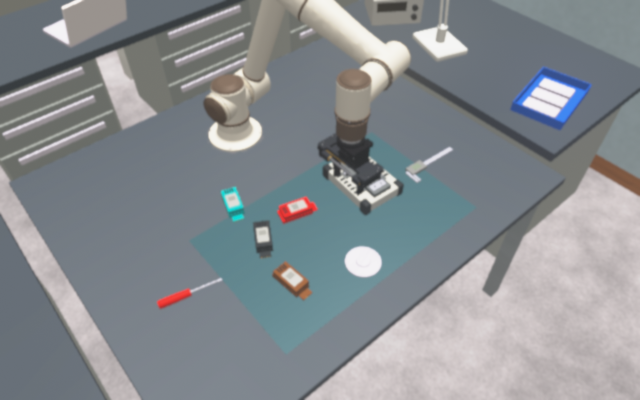

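View pics/side0.png

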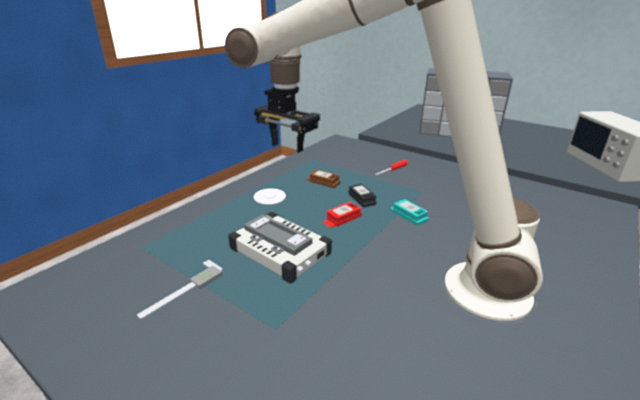

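The candidates are dark (262,236), red (297,208), turquoise (232,202) and brown (291,279) in the scene picture. The dark one is the pack. Next I'll take close wrist views of it and of the analyser.

Run:
```python
from workcell import env
import cv2,numpy as np
for n,p in (("wp",[0.48,-0.21,0.30]),("wa",[0.57,0.13,0.36])):
    env.goto(p,[180,0,-90]); env.dwell(0.3)
    f=env.grab_frame("wrist"); cv2.imwrite(f"pics/{n}.png",f["image"])
    np.save(f"pics/{n}.npy",f,allow_pickle=True)
    print(n,f["fx"],f["fy"],f["cx"],f["cy"],f["position"],f["orientation"],env.read_state()["position"])
    for t in ("pack","toe","heel","analyser","bay","lip","keeper"):
        try:
            for d in env.search_frame(f,t)[:3]: print(t,d["score"],d["xyz"])
        except Exception as e: print(t,e)
print(env.read_state()["clock"])
```

```text
wp 343.42840318127486 343.42840318127486 318.04358108860794 195.50172569620318 [ 0.48113329 -0.28933771  0.46126726] [-1.70102472e+01 -6.39027506e-02 -1.79941732e+02] [ 0.48041619 -0.20947993  0.29955123]
pack 0.95 [0.3072, -0.2175, 0.0351]
pack 0.8 [0.6541, -0.2506, 0.0304]
pack 0.77 [0.4597, -0.0915, 0.0328]
toe 0.97 [0.6566, -0.2517, 0.0324]
toe 0.75 [0.4608, -0.0838, 0.0345]
toe 0.68 [0.4875, -0.2231, 0.032]
heel 0.91 [0.6518, -0.2558, 0.0335]
heel 0.74 [0.4566, -0.0881, 0.0327]
heel 0.68 [0.482, -0.227, 0.0342]
analyser 0.91 [0.5766, 0.094, 0.0278]
analyser 0.36 [0.4824, -0.2267, 0.0329]
bay 0.7 [0.5756, 0.0955, 0.0244]
lip 0.8 [0.5796, 0.0992, 0.0271]
keeper 0.55 [0.5777, 0.0956, 0.0257]
wa 343.42840318127486 343.42840318127486 318.04358108860794 195.50172569620318 [0.57028737 0.04922435 0.52189419] [-1.70011942e+01 -4.02824467e-03  1.79913470e+02] [0.57003629 0.1293437  0.3600312 ]
pack 0.77 [0.4689, -0.0377, 0.0336]
toe 0.82 [0.4728, -0.0328, 0.0377]
heel 0.81 [0.4702, -0.0364, 0.0332]
analyser 0.68 [0.5036, 0.1693, 0.0512]
bay 0.71 [0.5051, 0.1695, 0.0497]
lip 0.71 [0.509, 0.1694, 0.0486]
keeper 0.84 [0.5064, 0.17, 0.05]
4.3833
```

Run:
```python
import cv2
a=cv2.imread("pics/wp.png");b=cv2.imread("pics/wa.png")
cv2.imwrite("pics/wp_c.png",cv2.resize(a[100:380,200:440],None,fx=2,fy=2))
```

```text
(no output)
```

View pics/wp_c.png

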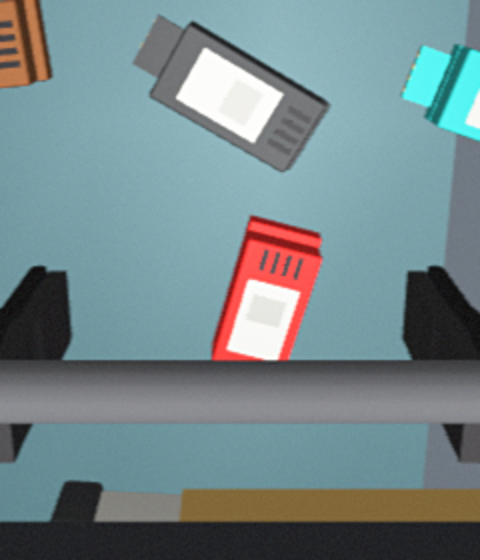

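View pics/wa.png

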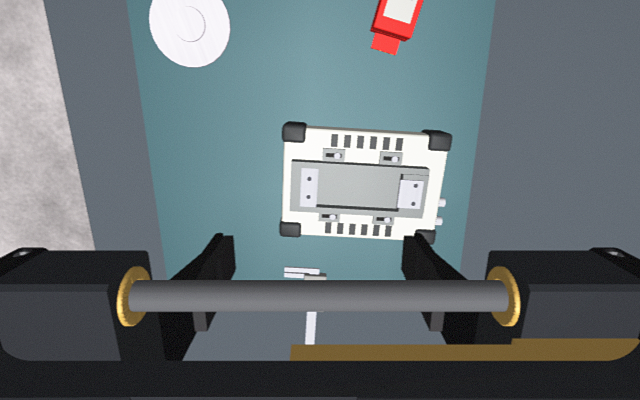

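Pack: tongue at about (277,121) and heel at (354,168) in the wrist picture, so its toe points to world +x, -y. Analyser: bay plates at (309,190), larger distance, so the lip; and at (411,193), the raised keeper. Its +x is about world +x. Next I'll take closer views and fit the silhouettes.

```bash
cat > h.py <<'E'
import numpy as np,cv2
from scipy.spatial.transform import Rotation as R
from scipy.optimize import minimize
def proj(f,P):
    q=(np.atleast_2d(P)-f["position"])@R.from_euler("xyz",f["orientation"],degrees=True).as_matrix()
    return np.c_[f["cx"]+f["fx"]*q[:,0]/-q[:,2], f["cy"]-f["fy"]*q[:,1]/-q[:,2]]
def ray(f,uv,z):
    d=R.from_euler("xyz",f["orientation"],degrees=True).apply([(uv[0]-f["cx"])/f["fx"],-(uv[1]-f["cy"])/f["fy"],-1])
    return f["position"]+d*(z-f["position"][2])/d[2]
def box(x0,x1,y,z0,z1): return np.array([[a,b,c] for a in(x0,x1) for b in(-y,y) for c in(z0,z1)])/1e3
PACK=[box(-56,50,26,0,14),box(-50,50,26,0,34),box(50,70,18,0,5)]
ANA=[box(-118,118,84,0,50)]
def world(p,P): return R.from_euler("z",p[2]).apply(P)+[p[0],p[1],0]
def render(f,p,M):
    m=np.zeros((800,1280),np.uint8)
    for b in M:
        h=cv2.convexHull(proj(f,world(p,b)).astype(np.float32)*2)
        cv2.fillConvexPoly(m,np.round(h*16).astype(np.int32),1,shift=4)
    return m.astype(bool)
def fit(f,mask,M,p0):
    mk=cv2.resize(mask.astype(np.uint8),(1280,800),interpolation=cv2.INTER_LINEAR)>0
    c=lambda p:1-(render(f,p,M)&mk).sum()/(render(f,p,M)|mk).sum()
    best=None
    for k in range(2):
        s=np.array(p0)+np.vstack([np.zeros(3),np.eye(3)*[.006,.006,.1]])
        r=minimize(c,p0,method="Nelder-Mead",options=dict(initial_simplex=s,xatol=1e-5,fatol=1e-5)); p0=r.x
    return r.x,1-r.fun
E
python3 - <<'E'
from workcell import env
from h import *
f=np.load("pics/wa.npy",allow_pickle=True).item(); a=ray(f,(365,182),.05); print("ana",a)
f=np.load("pics/wp.npy",allow_pickle=True).item(); b=ray(f,(320,147),.03); print("pack",b)
def shot(n,p,thing,guess,M):
    env.goto(p,[180,0,-90]); env.dwell(0.4)
    f=env.grab_frame("wrist"); np.save(f"pics/{n}.npy",f,allow_pickle=True); im=f["image"].copy()
    c=proj(f,[*guess[:2],.03])[0]
    for d in env.trace(f,thing):
        m=d["mask"]; ys,xs=np.nonzero(m)
        if abs(xs.mean()-c[0])>40 or abs(ys.mean()-c[1])>40: continue
        p,s=fit(f,m,M,guess); print(n,d["score"],p,np.degrees(p[2]),"iou",s)
        for bx in M:
            cv2.polylines(im,[np.round(cv2.convexHull(proj(f,world(p,bx)).astype(np.float32))).astype(int)],1,(0,0,255),1)
        if thing=="analyser":
            for x0,x1,y,z in((-52.5,60.5,27.5,64),):
                q=np.array([[x0,-y,z],[x1,-y,z],[x1,y,z],[x0,y,z]])/1e3
                cv2.polylines(im,[np.round(proj(f,world(p,q))).astype(int)],1,(0,255,0),1)
        break
    else: print(n,"no mask")
    cv2.imwrite(f"pics/{n}.png",cv2.resize(im[0:300,120:520],None,fx=2,fy=2))
shot("a1",[a[0],a[1]-.02,.25],"analyser",[a[0],a[1],0.],ANA)
shot("a2",[a[0]+.03,a[1]-.04,.25],"analyser",[a[0],a[1],0.],ANA)
shot("p1",[b[0],b[1]-.015,.20],"pack",[b[0],b[1],-.5],PACK)
shot("p2",[b[0]-.03,b[1]-.035,.20],"pack",[b[0],b[1],-.5],PACK)
print(env.read_state()["clock"])
E
```

```text
ana [0.50377277 0.17356377 0.05      ]
pack [ 0.47812023 -0.22125305  0.03      ]
a1 0.86 [ 0.50429518  0.18358297 -0.06234252] -3.5719633922868703 iou 0.8832803913839876
a2 0.63 [ 0.50443666  0.18278241 -0.06170292] -3.5353168792067837 iou 0.868848546562505
p1 0.64 [ 0.47973445 -0.21784982 -0.53252388] -30.511370543249345 iou 0.9518377693282636
p2 0.87 [ 0.47959332 -0.21795039 -0.53089005] -30.41775925934167 iou 0.940812440495081
8.9083
```

View pics/a1.png

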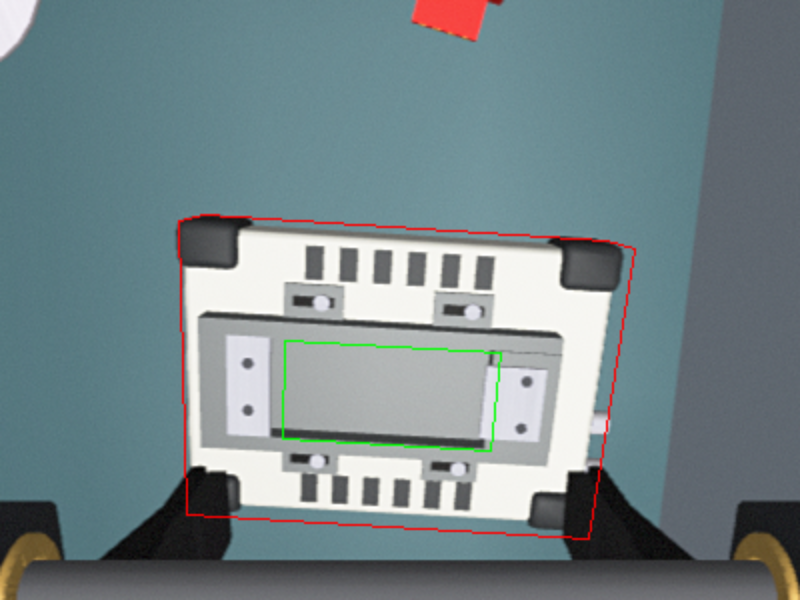

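View pics/p1.png

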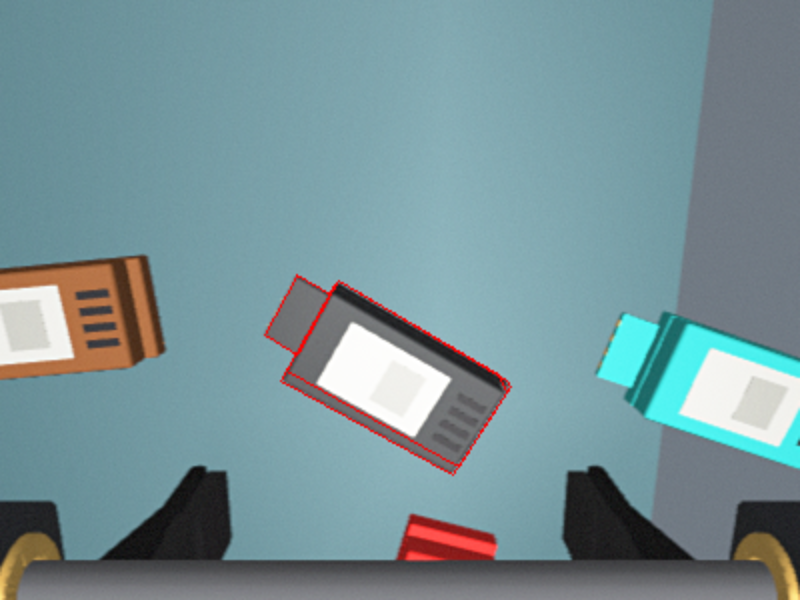

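The pack fit is tight. The analyser outline is biased by the fingers hiding part of it, so I'll measure the dock edges directly in a zoomed crop.

Run:
```python
import numpy as np,cv2
f=np.load("pics/a1.npy",allow_pickle=True).item()
cv2.imwrite("pics/a1z.png",cv2.resize(f["image"][150:240,212:412],None,fx=4,fy=4,interpolation=cv2.INTER_CUBIC))
```

```text
(no output)
```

View pics/a1z.png

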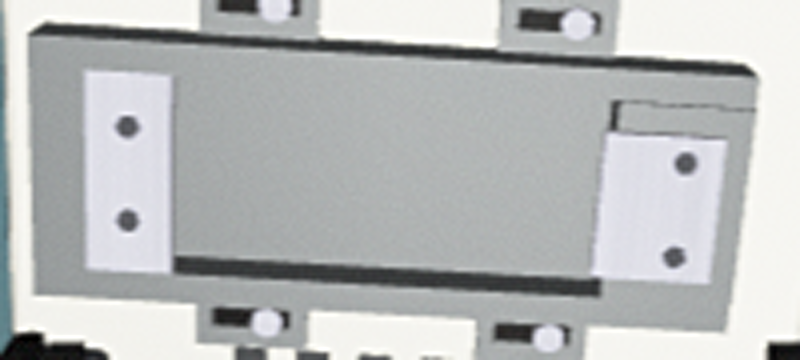

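Run:
```python
from h import *
from scipy.optimize import least_squares
f=np.load("pics/a1.npy",allow_pickle=True).item()
px=lambda u,v:(212+u/4,150+v/4)
Y=[((30,35),-36,64),((755,76),-36,64),((37,293),36,64),((725,330),36,64),((175,272),27.5,64),((600,296),27.5,64)]
X=[((173,78),60.5,64),((171,268),60.5,64),((607,138),-52.5,68.5),((593,275),-52.5,68.5)]
def res(p):
    o=[]
    for L,k in((Y,1),(X,0)):
        for q,v,z in L:
            w=ray(f,px(*q),z/1e3)-[p[0],p[1],0]; w=R.from_euler("z",-p[2]).apply(w); o.append(w[k]*1e3-v)
    return o
r=least_squares(res,[.504,.175,-.06],x_scale=[.01,.01,.05])
print(r.x,np.degrees(r.x[2]),np.round(r.fun,2))
# case extents
for q in((178,225),(187,340),(608,290),(622,250),(604,340)):
    w=ray(f,(120+q[0]/2,q[1]/2),.045)-[*r.x[:2],0]; print(q,R.from_euler("z",-r.x[2]).apply(w)*1e3)
```

```text
[ 0.51109406  0.18182021 -0.05884085] -3.3713324084375405 [ 0.49  0.35 -0.35 -0.44 -0.14  0.09 -0.01  0.29 -0.16 -0.11]
(178, 225) [112.17220483 -79.83264323  45.        ]
(187, 340) [109.38981489 -18.64670515  45.        ]
(608, 290) [-116.35689832  -59.20876754   45.        ]
(622, 250) [-120.58579786  -80.54714907   45.        ]
(604, 340) [-118.22878267  -31.91781264   45.        ]
```

The dock fit has 0.5 mm residuals: (0.5111, 0.1818), yaw -3.37°. The dock sits about 4 mm towards +x on the case. Next, pick the pack.

```bash
cat >> h.py <<'E'
PK=np.array([.47966,-.2179,-.5317]); DK=np.array([.5111,.1818,-.05884]); GZ=.018
def tcp_for(toe_x,toe_z,th,y=0.,gz=GZ):
    "TCP pose (world) for the toe at dock-frame x,z (m, z over floor), heel raised th deg"
    Rt=R.from_euler("xyz",[0,th,np.degrees(DK[2])],degrees=True)
    return R.from_euler("z",DK[2]).apply([toe_x,y,toe_z])+[DK[0],DK[1],.05]+Rt.apply([-.07,0,gz]), [180,th,np.degrees(DK[2])]
E
python3 - <<'E'
from workcell import env
from h import *
f=np.load("pics/p1.npy",allow_pickle=True).item()
for q in((415,515),(495,545)):
    w=ray(f,(120+q[0]/2,q[1]/2),.014)-[*PK[:2],0]; print("red corner in pack",R.from_euler("z",-PK[2]).apply(w)*1e3)
y=np.degrees(PK[2])
for yy in(y,y+180): print(env.inverse_kinematics([*PK[:2],.018],[180,0,yy]))
p,o=tcp_for(.05,.01,12); print(p,o,env.inverse_kinematics(p,o))
env.gripper_to(.78)
env.goto([*PK[:2],.10],[180,0,y])
s=env.read_state();print(s["clock"],s["force"])
hit=env.move_straight([*PK[:2],GZ],rate=.06,force_limit=6)
env.gripper_to(0.,grasp_force=45); env.dwell(.2)
s=env.read_state();print(hit,s["clock"],s["position"],s["force"],s["opening"]*87,s["finger_force"])
E
```

```text
red corner in pack [-51.13978814  64.02698196  14.        ]
red corner in pack [-100.04908493   57.13711665   14.        ]
[-6.77415519e+00  2.66772642e+01 -2.72444228e+01  2.54444375e-14
 -3.60783130e+01  6.63099892e+01]
[-6.77415519e+00  2.66772642e+01 -2.72444228e+01 -2.54444375e-14
 -3.60783130e+01 -1.13690011e+02]
[0.49639757 0.18266609 0.09216048] [180, 12, np.float64(-3.371283666549764)] [ 33.33010698  25.93325836 -11.93916824  -8.08731573 -62.03682121
  57.71517655]
10.4833 [ 0.38236767 -1.64327101  0.26815911]
False 12.65 [ 0.47963365 -0.21798731  0.01818266] [-2.07162109 -0.36026004  2.33722317] 51.34166280895098 45.00074565410614
```

Run:
```python
from workcell import env
from h import *
env.move_straight([PK[0],PK[1],.14],rate=.15)
s=env.read_state();print(s["clock"],s["force"],s["wrist_torque"],s["opening"]*87)
p,o=tcp_for(.048,.08,11.5); env.goto(p,o)
p,o=tcp_for(.048,.025,11.5); env.move_straight(p,rate=.1); env.dwell(.4)
s=env.read_state();print(s["clock"],s["position"]-p,s["tool_rot"],s["force"],s["wrist_torque"])
f=env.grab_frame("wrist"); np.save("pics/h1.npy",f,allow_pickle=True)
im=f["image"].copy()
Rt=R.from_euler("xyz",[0,11.5,np.degrees(DK[2])],degrees=True)
org=s["position"]-Rt.apply([0,0,GZ])
for b in PACK: cv2.polylines(im,[np.round(cv2.convexHull(proj(f,Rt.apply(b)+org).astype(np.float32))).astype(int)],1,(0,0,255),1)
for x0,x1,y,z in((-52.5,60.5,27.5,64),(-80,80,36,64)):
    q=np.array([[x0,-y,z],[x1,-y,z],[x1,y,z],[x0,y,z]])/1e3
    cv2.polylines(im,[np.round(proj(f,world(DK,q))).astype(int)],1,(0,255,0),1)
cv2.imwrite("pics/h1.png",cv2.resize(im[130:330,200:440],None,fx=3,fy=3)); print(im.shape)
```

```text
13.6167 [ 0.85959097  0.37065958 -2.61398634] [-0.05297819  0.11490258 -0.02814805] 51.729705956486654
16.2083 [9.99713785e-05 1.11912997e-04 3.03719808e-04] [-179.97832906   11.47050364   -3.36283054] [-1.16853861 -1.02090855 -2.72415996] [-0.1885218  -0.54490765 -0.00411276]
(400, 640, 3)
```

View pics/h1.png

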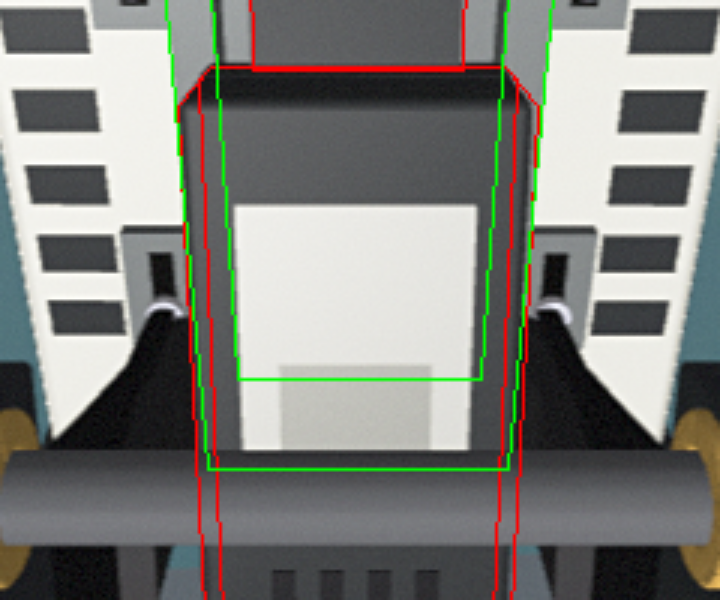

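The pack and bay edges agree within about 0.5 mm sideways. The tongue is at (355,35) and centred on the bay. Now I'll feel for the floor, then slide under the lip.

```bash
cat >> h.py <<'E'
def fd(env,n=3):
    F=[]
    for _ in range(n): F.append(env.read_state()["force"]); env.dwell(.02)
    return R.from_euler("z",-DK[2]).apply(np.mean(F,0))
E
python3 - <<'E'
from workcell import env
from h import *
th=12.0
p,o=tcp_for(.051,.025,th); env.move_straight(p,rotation=o,rate=.05)
p,o=tcp_for(.051,.005,th); h=env.move_straight(p,rate=.05,force_limit=8); env.dwell(.2)
F0=fd(env); print(h,F0,env.read_state()["clock"])
p,o=tcp_for(.051,-.004,th); h=env.move_straight(p,rate=.012,force_limit=2.5)
pos=env.read_state()["position"]
z0=pos[2]-tcp_for(.051,0,th)[0][2]; print("floor",h,z0*1e3,fd(env)-F0)
zc=z0+.0003
p,o=tcp_for(.051,zc,th); env.move_straight(p,rate=.02); print("lifted",fd(env)-F0)
for x in np.arange(.054,.0705,.0015):
    p,o=tcp_for(x,zc,th); h=env.move_straight(p,rate=.02,force_limit=5)
    s=env.read_state(); dF=fd(env)-F0
    print(round(x*1e3,1),h,np.round(dF,2),round(s["clock"],2))
    if h or np.linalg.norm(dF)>5: break
E
```

```text
False [-0.06772977 -0.31893625 -3.1070825 ] 17.3083
floor True -0.7309417909132088 [-0.59848875  0.53978255  6.47621093]
lifted [-1.64390815  0.55384827  5.38289924]
54.0 False [-3.56  0.09  7.8 ] 18.48
```

Run:
```python
from workcell import env
from h import *
th=12.0; F0=np.array([-.07,-.32,-3.11]); x=.054
z=-.0004
for k in range(8):
    s=env.read_state(); dF=fd(env)-F0
    print("z",round(z*1e3,2),np.round(dF,2),s["wrist_torque"].round(2),round(s["clock"],2))
    if dF[2]<1.5: break
    z+=.0004; env.move_straight(tcp_for(x,z,th)[0],rate=.02)
np.save("pics/z.npy",z)
for x in np.arange(.056,.0725,.0015):
    env.move_straight(tcp_for(x,z,th)[0],rate=.02,force_limit=6)
    s=env.read_state(); dF=fd(env)-F0
    print(round(x*1e3,1),np.round(dF,2),round(s["clock"],2))
    if np.linalg.norm(dF)>6: break
```

```text
z -0.4 [-4.07  0.35  8.06] [-0.03  0.69  0.  ] 18.52
z 0.0 [-2.47 -0.25  5.52] [-0.21  0.38  0.02] 18.82
z 0.4 [-1.17 -0.3   2.76] [-0.34 -0.23 -0.02] 19.12
z 0.8 [ 0.14 -0.05  0.71] [-0.07 -0.67  0.03] 19.43
56.0 [-0.32  0.25  0.07] 19.73
57.5 [-0.27 -0.29  0.31] 20.02
59.0 [-0.17  0.32  0.05] 20.32
60.5 [-0.38 -0.05 -0.29] 20.62
62.0 [0.58 0.35 0.  ] 20.93
63.5 [0.46 0.25 0.01] 21.23
65.0 [0.13 0.17 0.08] 21.52
66.5 [-0.26  0.92 -0.26] 21.82
68.0 [-1.44  0.8   1.11] 22.12
69.5 [-3.12  0.41  1.76] 22.43
71.0 [-5.15  1.19  2.75] 22.73
```

Bar contact was felt at about 67.5 mm, matching the visual estimate. I'll continue to about 12 N.

Run:
```python
from workcell import env
from h import *
th=12.0; F0=np.array([-.07,-.32,-3.11]); z=float(np.load("pics/z.npy")); x=.071
for k in range(14):
    s=env.read_state(); dF=fd(env,4)-F0
    print(round(x*1e3,1),round(z*1e3,2),np.round(dF,2),s["wrist_torque"].round(2),round(s["clock"],2),round(s["opening"]*87,2))
    if dF[0]<-11.6 or np.linalg.norm(dF)>18: break
    x+=.001 if dF[0]>-9 else .0005
    if dF[2]>3.5: z+=.0002
    env.move_straight(tcp_for(x,z,th)[0],rate=.02,force_limit=6)
np.save("pics/z.npy",[x,z])
f=env.grab_frame("wrist"); np.save("pics/i1.npy",f,allow_pickle=True)
```

```text
71.0 0.8 [-4.95  1.27  2.65] [ 0.23  1.13 -0.03] 22.77 51.62
72.0 0.8 [-6.21  1.33  3.14] [0.34 1.37 0.05] 23.09 52.05
73.0 0.8 [-6.92  1.48  3.72] [0.33 1.63 0.02] 23.41 51.39
74.0 1.0 [-7.24  2.09  3.55] [0.49 1.81 0.03] 23.73 51.78
75.0 1.2 [-8.72  1.93  3.57] [0.62 2.07 0.  ] 24.04 51.35
76.0 1.4 [-9.03  2.23  3.96] [ 0.7   2.2  -0.02] 24.36 51.34
76.5 1.6 [-9.53  2.52  3.42] [ 0.77  2.48 -0.08] 24.68 51.54
77.0 1.6 [-9.88  2.56  4.46] [ 0.84  2.6  -0.05] 24.99 51.7
77.5 1.8 [-10.11   2.9    3.82] [ 0.84  2.76 -0.03] 25.31 51.82
78.0 2.0 [-10.49   2.63   4.11] [ 0.97  2.86 -0.06] 25.62 51.08
78.5 2.2 [-11.22   3.12   2.96] [ 0.98  2.86 -0.03] 25.94 51.42
79.0 2.2 [-10.9    3.18   3.96] [ 1.04  3.03 -0.03] 26.26 51.58
79.5 2.4 [-11.8    3.61   3.68] [ 1.08  3.21 -0.05] 26.57 51.77
```

Run:
```python
from workcell import env
from h import *
x,z=np.load("pics/z.npy"); s=env.read_state()
d=R.from_euler("z",-DK[2]).apply(s["position"]-tcp_for(x,z,12.)[0])*1e3
print("lag mm",d,s["tool_rot"])
f=np.load("pics/i1.npy",allow_pickle=True).item(); im=f["image"].copy()
Rt=R.from_euler("xyz",s["tool_rot"]-[180,0,0],degrees=True)
org=s["position"]-Rt.apply([0,0,GZ])
for b in PACK: cv2.polylines(im,[np.round(cv2.convexHull(proj(f,Rt.apply(b)+org).astype(np.float32))).astype(int)],1,(0,0,255),1)
q=np.array([[-52.5,-27.5,64],[60.5,-27.5,64],[60.5,27.5,64],[-52.5,27.5,64]])/1e3
cv2.polylines(im,[np.round(proj(f,world(DK,q))).astype(int)],1,(0,255,0),1)
cv2.imwrite("pics/i1.png",cv2.resize(im[100:330,200:440],None,fx=2.6,fy=2.6))
```

```text
lag mm [-4.48916776 -0.36119548 -0.81302247] [179.82231997  12.74190258  -3.44042277]
```

View pics/i1.png

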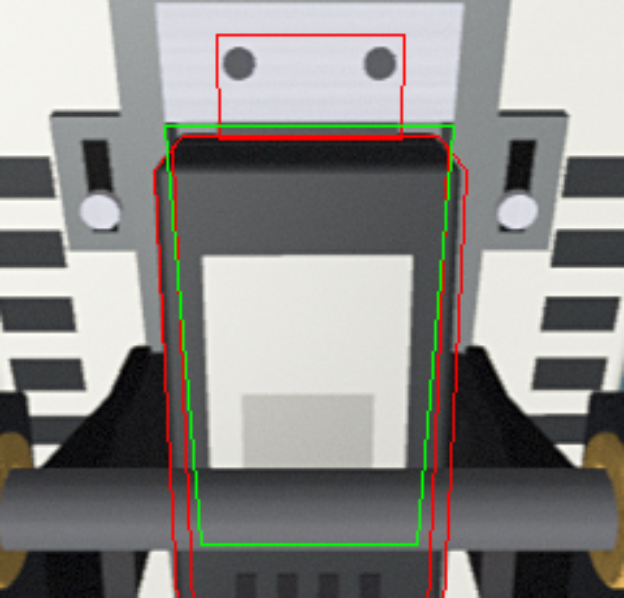

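The arm is compliant: it lags 4.5 mm, and the true toe is at about 74.6 mm. There has been no slip in the grip, and the tongue is under the lip. Now I'll swing the heel down while holding about 12 N on the bar.

```bash
cat >> h.py <<'E'
F0=np.array([-.07,-.32,-3.11])
def toe(s,P=(.07,0,-GZ)):
    Rt=R.from_euler("xyz",s["tool_rot"]-[180,0,0],degrees=True)
    return (R.from_euler("z",-DK[2]).apply(s["position"]+Rt.apply(P)-[DK[0],DK[1],.05]))*1e3
E
python3 - <<'E'
from workcell import env
from h import *
x,z=np.load("pics/z.npy"); th=12.; y=.0005
for k in range(26):
    p,o=tcp_for(x,z,th,y); env.move_straight(p,rotation=o,rate=.02,force_limit=8)
    s=env.read_state(); dF=fd(env,4)-F0
    ok=-13.5<dF[0]<-11.3
    print(k,"th",round(th,1),"act",s["tool_rot"][1].round(2),"cmd",round(x*1e3,2),round(z*1e3,2),"toe",toe(s).round(2),"heel z",toe(s,(-.056,0,-GZ))[[0,2]].round(2),"F",dF.round(1),"M",s["wrist_torque"][1].round(2),round(s["clock"],1))
    if np.linalg.norm(dF)>19 or th<=3.01: break
    x+=np.clip((12.3+dF[0])*.0005,-.0008,.0008)
    z+=np.clip((dF[2]-2.5)*.00015,-.0003,.0004)
    y+=np.clip((dF[1])*.0001,-.0003,.0003)
    if ok: th-=1.
np.save("pics/z.npy",[x,z,th,y])
E
```

```text
0 th 12.0 act 12.6 cmd 79.5 2.4 toe [74.47 -0.37  0.75] heel z [-48.49  28.24] F [-11.4   2.4   3.2] M 3.13 26.9
1 th 11.0 act 11.62 cmd 79.94 2.5 toe [74.6  -0.35  0.78] heel z [-48.82  26.16] F [-12.    2.3   3.3] M 3.25 27.3
2 th 10.0 act 10.64 cmd 80.09 2.63 toe [74.65 -0.36  0.77] heel z [-49.19  24.02] F [-11.9   1.7   3.3] M 3.38 27.6
3 th 9.0 act 9.65 cmd 80.3 2.75 toe [74.78 -0.32  0.77] heel z [-49.44  21.88] F [-11.7   2.1   3.4] M 3.38 27.9
4 th 8.0 act 8.66 cmd 80.58 2.88 toe [74.94 -0.33  0.74] heel z [-49.62  19.72] F [-12.1   1.5   3. ] M 3.42 28.2
5 th 7.0 act 7.66 cmd 80.68 2.97 toe [75.01 -0.31  0.73] heel z [-49.86  17.53] F [-12.2   1.3   3.3] M 3.5 28.5
6 th 6.0 act 6.66 cmd 80.75 3.08 toe [75.09 -0.32  0.74] heel z [-50.06  15.36] F [-12.3   1.5   2.5] M 3.51 28.8
7 th 5.0 act 5.65 cmd 80.74 3.08 toe [75.17 -0.27  0.68] heel z [-50.21  13.09] F [-12.    1.1   3. ] M 3.57 29.2
8 th 4.0 act 4.65 cmd 80.89 3.15 toe [75.32 -0.3   0.67] heel z [-50.27  10.89] F [-12.5   1.    2.3] M 3.56 29.5
9 th 3.0 act 3.64 cmd 80.79 3.13 toe [75.34 -0.28  0.59] heel z [-50.41   8.59] F [-11.9   1.    2.8] M 3.6 29.8
```

Run:
```python
from workcell import env
from h import *
x,z,th,y=np.load("pics/z.npy")
for k in range(12):
    th-=.7
    p,o=tcp_for(x,z,th,y); env.move_straight(p,rotation=o,rate=.02,force_limit=7)
    s=env.read_state(); dF=fd(env,4)-F0
    print(k,"th",round(th,1),"act",s["tool_rot"][1].round(2),"cmd",round(x*1e3,2),round(z*1e3,2),"toe",toe(s).round(2),"heel",toe(s,(-.056,0,-GZ))[[0,2]].round(2),"F",dF.round(1),"M",s["wrist_torque"][1].round(2),round(s["clock"],1))
    if np.linalg.norm(dF)>19 or s["tool_rot"][1]<.15 or dF[2]>7: break
    x+=np.clip((12.3+dF[0])*.0005,-.0008,.0008)
    z+=np.clip((dF[2]-2.5)*.00015,-.0003,.0004)
np.save("pics/z.npy",[x,z,th,y])
```

```text
0 th 2.3 act 2.92 cmd 80.79 3.13 toe [75.48 -0.29  0.61] heel [-50.36   7.03] F [-11.8   0.5   2.1] M 3.63 30.1
1 th 1.6 act 2.21 cmd 81.04 3.07 toe [75.8  -0.3   0.55] heel [-50.11   5.42] F [-11.7   1.5   3.1] M 3.64 30.4
2 th 0.9 act 1.51 cmd 81.35 3.17 toe [76.07 -0.31  0.61] heel [-49.89   3.93] F [-12.3   1.8   2.5] M 3.75 30.7
3 th 0.2 act 0.8 cmd 81.36 3.17 toe [76.17 -0.31  0.6 ] heel [-49.82   2.35] F [-12.3   1.9   2.4] M 3.8 31.1
4 th -0.5 act 0.08 cmd 81.34 3.16 toe [76.26 -0.33  0.62] heel [-49.74   0.8 ] F [-12.5   1.3   2.3] M 3.85 31.4
```

Run:
```python
from workcell import env
from h import *
x,z,th,y=np.load("pics/z.npy"); 
def rep(t):
    s=env.read_state(); dF=fd(env,4)-F0
    print(t,"act",s["tool_rot"][1].round(2),"cmd",round(x*1e3,2),round(z*1e3,2),"toe",toe(s).round(2),"heel",toe(s,(-.056,0,-GZ))[[0,2]].round(2),"F",dF.round(1),"M",s["wrist_torque"][1].round(2),round(s["clock"],1)); return dF
for k in range(4):
    z-=.0004; p,o=tcp_for(x,z,th,y); env.move_straight(p,rotation=o,rate=.02,force_limit=6)
    if rep("down")[2]>5: break
for k in range(16):
    x-=.001
    p,o=tcp_for(x,z,th,y); env.move_straight(p,rotation=o,rate=.02,force_limit=6)
    dF=rep("ease")
    if dF[0]>-.8 or np.linalg.norm(dF)>19: break
    z+=np.clip((dF[2]-4.5)*.0001,-.0003,.0003)
np.save("pics/z.npy",[x,z,th,y])
```

```text
down act 0.1 cmd 81.34 2.76 toe [76.17 -0.33  0.38] heel [-49.83   0.6 ] F [-13.7   1.2   3.8] M 4.09 31.7
down act 0.1 cmd 81.34 2.36 toe [76.18 -0.3   0.3 ] heel [-49.82   0.51] F [-14.7   1.    5.7] M 4.29 32.0
ease act 0.02 cmd 80.34 2.36 toe [75.94 -0.24  0.38] heel [-50.06   0.42] F [-12.2   1.    3.9] M 3.58 32.3
ease act -0.03 cmd 79.34 2.3 toe [75.39 -0.18  0.44] heel [-50.61   0.37] F [-10.1   0.4   3.2] M 3.27 32.6
ease act -0.08 cmd 78.34 2.17 toe [74.8  -0.13  0.48] heel [-51.2    0.31] F [-9.4 -0.2  2.6] M 2.97 33.0
ease act -0.12 cmd 77.34 1.98 toe [74.23 -0.09  0.47] heel [-51.77   0.21] F [-8.2 -0.2  3. ] M 2.66 33.3
ease act -0.16 cmd 76.34 1.83 toe [73.62 -0.1   0.5 ] heel [-52.38   0.15] F [-7.8 -0.7  2.8] M 2.45 33.6
ease act -0.2 cmd 75.34 1.67 toe [ 7.299e+01 -3.000e-02  5.200e-01] heel [-53.01   0.09] F [-6.7 -1.3  3. ] M 2.23 33.9
ease act -0.24 cmd 74.34 1.51 toe [7.235e+01 1.000e-02 5.700e-01] heel [-5.365e+01  5.000e-02] F [-5.8 -1.7  3.1] M 2.01 34.2
ease act -0.27 cmd 73.34 1.37 toe [7.166e+01 3.000e-02 5.600e-01] heel [-5.434e+01 -3.000e-02] F [-5.3 -1.6  2.8] M 1.78 34.5
ease act -0.31 cmd 72.34 1.2 toe [71.02  0.14  0.63] heel [-54.98  -0.06] F [-4.4 -2.5  3.2] M 1.59 34.9
ease act -0.36 cmd 71.34 1.07 toe [70.39  0.47  0.7 ] heel [-55.61  -0.09] F [-4.4 -2.6  3.3] M 1.51 35.2
ease act -0.46 cmd 70.34 0.95 toe [70.24  0.87  0.85] heel [-55.75  -0.16] F [-1.3 -4.8  2.3] M 0.74 35.5
ease act -0.56 cmd 69.34 0.73 toe [70.23  0.96  0.99] heel [-55.76  -0.24] F [ 1.4 -6.3  1.4] M 0.06 35.8
```

The heel is against the heel wall and seated. Release, retreat and look.

Run:
```python
from workcell import env
from h import *
env.gripper_to(.8); env.dwell(.2)
s=env.read_state(); print(s["clock"],s["opening"],s["force"],s["tool_rot"])
p=s["position"].copy(); p[2]+=.15; env.move_straight(p,rate=.1)
env.goto([DK[0],DK[1]-.02,.25],[180,0,-90]); env.dwell(.4)
f=env.grab_frame("wrist"); im=f["image"].copy()
# expected seated pose overlay (vertical offset .05)
for b in PACK: cv2.polylines(im,[np.round(cv2.convexHull(proj(f,world(DK,b)+[0,0,.05]).astype(np.float32))).astype(int)],1,(0,0,255),1)
cv2.imwrite("pics/end.png",cv2.resize(im[120:260,200:430],None,fx=3.4,fy=3.4)); print(env.read_state()["clock"])
```

```text
36.725 0.7953085008570057 [-0.60099925 -0.21827155  0.262517  ] [-179.99811732   -0.50286484   -3.36889184]
40.1417
```

View pics/end.png

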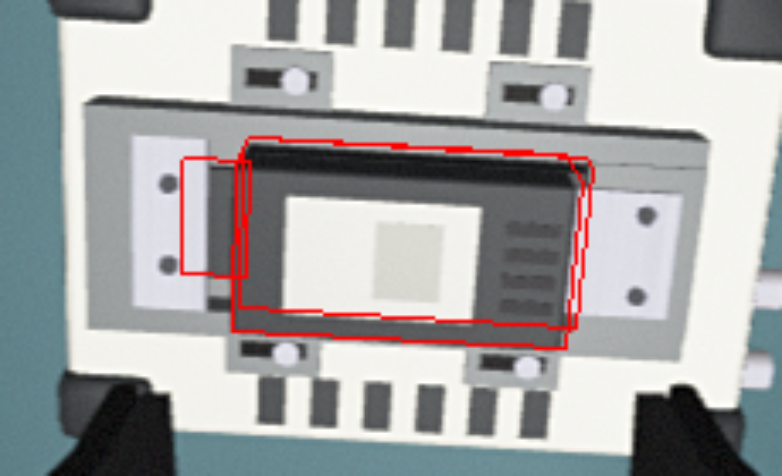

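The picture shows the pack flat at the expected seated pose: its body (240–570, 150–345) is on the overlay, the tongue is under the lip at (205,220), and the heel is at the keeper at (580,260).

```bash
python3 -c "
from workcell import env
print(env.close_job())"
```

```text
the job is handed in; nothing more can be done
None
```

The battery pack is in the dock, lying flat with its tongue under the lip and its heel eased back to the keeper; the gripper is clear and the job is handed in at about 40 s, with no verdict returned.

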